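# Set up the fry station

### The arm

A 6-joint arm with a two-finger parallel gripper is mounted at the origin on the work surface. World frame = base frame: x ahead of the robot, y to its left, z up, the work surface at z = 0. Lengths are in mm, angles in rad, forces in N, time in s.
With the tool pointing down it reaches from about 300 to 775 mm from the base axis. Payload 14.6 kg.
Tool frame: the origin (TCP) lies between the finger pads; the fingertips stand bot.tips_ahead ahead of it and the grasp point (between the pads) lies 5 mm behind it (bot.tips_ahead is the distance from the TCP to the fingertips, in mm); z points along the fingers, y is the direction in which the jaws open and shut (so a half turn about z gives the same grasp; the last joint's range is limited). The gripper opens to 85 mm and grips with 20 to 120 N. Pads are 22 mm wide; open, the fingers measure 114 mm over their backs; the gripper's body (76 mm by 85 mm) begins 54 mm behind the grasp point. The pads swing forward as they close: fully open they stand 13 mm farther back than shut.
Start: joints at [1.12, 0.3, 1.521, -0, 1.321, -0.067], TCP at [205.942, 509.978, 245.281] pointing down, gripper open.
Joint ranges: [-3.03, 3.03], [-0.79, 2.21], [0.23, 2.52], [-1.04, 4.18], [0, 3.07], [-2.55, 2.55]. Speed limits (rad/s): [2.22, 2.22, 2.57, 3.14, 3.14, 3.14].

### API

Orientations are given as a rotation vector (axis times angle).
In Python, from workcell import bot gives the robot as it stands. The module is installed in compiled form; this text tells all that it offers.
- The arm moves only by the tool servo_tool, never from a script. Its argument "commands" is a list of rows, each a list of 7 numbers: the shift along the tool's x, y, z as a fraction of full scale, then the turn, a rotation vector about the tool's x, y, z as a fraction of full scale, then the gripper's target within -1 to 1 (shut at 1, half-way at 0, fully open at -1). In form: [[dx, dy, dz, rx, ry, rz, grip], ...]. A call has 1 to 12 rows; each row is the pose to reach, as a shift and turn from the pose measured when the call began, along the tool's axes at that moment, turning the shorter way round; what a row does not reach only later rows make up. Full scale, the value 1, is 80 mm for a shift and 180 degrees for a turn. A row lasts 1/8 s, in which the tool goes at most 62.5 mm and 10.7 degrees, less where a joint would pass 70% of its speed; a pose out of reach is approached as far as the arm can. A call with a number of a shift or a turn outside -1 to 1 is refused whole. A call with a gripper value outside its range is refused whole. The fingers move at their own pace and stop on an object; "force" is the grip in N (left out, the last holds). Time passes only in rows, so rows that repeat a pose let the fingers close. It gives the time, the measured TCP pose, the force and the opening at its end, in the units of the state.
- bot.observe(): the state, without advancing time (a new reading comes with each control period).
- bot.grab_frame(name): name is "scene" or "top" or "wrist"; returns a dict with "pixels" (480x640x3 uint8, blue, green, red), "z_map" (480x640 float32, mm along the optical axis (not along the pixel's ray), 0 where there is no reading), "intrinsics" (3x3 intrinsics, pixels), "dist" ([k1, k2, p1, p2, k3] as OpenCV has them; the pictures are not rectified), "R" (3x3) and "t" (3): a world point X has camera coordinates R X + t. Camera axes: x right, y down, z forward; pixel columns grow to the right and rows downward; lengths in mm; the calibration is good to about 2 mm. A picture is of the moment at which its call begins.
- bot.job_done(): hands the job in, once; it reports no verdict.
Trained networks look in a picture, given as the dict that the camera call returned (one of the last four; its "shot" number tells which), for a name from the list of things; names that differ only in an ending like _2 or _b are one class to them, and where a whole thing is asked for, a point or a joint stands for the part that bears it (a point fixed in the world has none). Each returns a list of dicts, best first, with "p" (0 to 1); they miss things now and then, are a little off and sometimes report something else, mostly with a low value. They report only what shows in the picture. A call takes as long as a camera call.
- bot.spot_in(picture, name): "point" ([x, y, z] in mm, in world coordinates, good to about 4 mm: the middle of the surface that is visible of it).
- bot.spot_point(picture, name): "point" ([x, y, z] in mm, in world coordinates, good to about 4 mm: a listed point, or the origin of a listed thing).
The state is a dict: "time": time; "joint_pos": joint angles; "dq": joint speeds; "joint_efforts": joint torques, N m; "tool_pos": TCP position; "tool_rot": TCP orientation; "wrist_force": force on the tool from outside, world axes, zero at the start; "moment": the same for the moment, N m; "gripper_width": opening from 0.0 (shut) to 1.0 (fully open).
Only numpy, scipy, OpenCV 4.12 (cv2) and the standard library are available. Lean on these libraries where they do the work, as an engineer would, in place of code of your own. Each camera call takes 0.05 s, during which the arm holds its last target. There are 200 camera calls.

### The job

Set up the fry station: stand the white sauce pot on the middle of the scale and close it with its blue lid. Stand the white-capped shaker on the bench behind the scale, the black-capped shaker to the right of the green board and the red-capped shaker to the left of the cork trivet (left and right as seen from the robot, behind meaning the side opposite the display), each centred along that side with a clear gap of about 3 cm. Keep the shakers and the pot upright, leave the yellow-capped shaker and the oil bottle where they are, and let go of everything.

Things in the scene. Friction and masses are not known exactly. Their poses are not given: they have to be found in the camera images.
- scale: Portion scale, grey 100 x 100 mm, with a dark weighing platform whose flat top is 30 mm above the bench; fixed to the bench. Origin: centre of its underside. Its x axis points away from the robot to the back of the scale, its y axis to the left; the black display strip with a red and a white button is on its front edge, the robot's side (-x). It may be turned up to 0.15 rad. Its middle means the centre of the 100 mm square.
- board: Small green square garnish board, 100 x 100 x 12 mm, with a black slot mark near its back edge; fixed. Origin: centre of its underside. Its x axis points away from the robot (to the edge with the slot mark), its y axis to the left; it may be turned up to 0.15 rad, and its right edge is its -y edge.
- trivet: Round brown cork trivet, 90 mm diameter, 8 mm thick, with a darker ring; fixed. Origin: centre of its underside. Its x axis is the world's x (away from the robot) and its y axis points straight to the robot's left.
- pot: White round open sauce pot, 60 mm outside diameter, 50 mm tall, 3 mm wall (54 mm inside), about 160 g, loose. Origin: centre of its underside, z up.
- lid: Blue lid of the sauce pot, loose, about 60 g, lying right way up. From the bottom: a tapered plug 8 mm high (38 mm diameter below, 46 mm above) that goes into the pot's mouth, a flange 64 mm diameter and 5 mm thick that rests on the pot's rim, and an upright round knob 20 mm diameter and 27 mm high; 40 mm tall in all. Origin: centre of the plug's underside, z up; seated, it is 42 mm above the pot's origin.
- shaker_white: White-capped shaker, upright round metal body 44 mm diameter, domed white cap with a thin band of the same colour below it, 90 mm tall in all (straight sides up to 82 mm), about 180 g, loose. Origin: centre of its underside, z up.
- shaker_red: Red-capped shaker, upright round metal body 44 mm diameter, domed red cap with a thin band of the same colour below it, 90 mm tall in all (straight sides up to 82 mm), about 180 g, loose. Origin: centre of its underside, z up.
- shaker_black: Black-capped shaker, upright round metal body 44 mm diameter, domed black cap with a thin band of the same colour below it, 90 mm tall in all (straight sides up to 82 mm), about 180 g, loose. Origin: centre of its underside, z up.
- shaker_yellow: Bystander, not to be moved: yellow-capped shaker, upright round metal body 44 mm diameter, domed yellow cap with a thin band of the same colour below it, 90 mm tall in all (straight sides up to 82 mm), about 180 g, loose. Origin: centre of its underside, z up.
- oil: Bystander, not to be moved: amber oil bottle with a yellow cap, 56 mm diameter, 140 mm tall, standing loose at the back. Origin: centre of its underside.

How it is judged (in metres and radians):
At the end, for the whole second after the job is handed in: Pot upright on the scale, centred to 15 mm; lid seated level on it (8 mm); white-capped shaker behind scale, black right of board, red left of trivet, each upright on the bench, gap 30 +/- 16 mm, within 16 mm of the centre line of that side; all released and at rest (horizontal distance between pot and scale below 0.015 m and height (world z) of pot between 0.026 and 0.034 m and horizontal distance between lid and pot below 0.008 m and z of lid in the frame of pot between 0.038 and 0.046 m and x of shaker_white in the frame of scale between 0.086 and 0.118 m and y of shaker_white in the frame of scale between -0.016 and 0.016 m and height (world z) of each of shaker_white, shaker_black, shaker_red below 0.004 m and y of shaker_black in the frame of board between -0.118 and -0.086 m and x of shaker_black in the frame of board between -0.016 and 0.016 m and y of shaker_red in the frame of trivet between 0.081 and 0.113 m and x of shaker_red in the frame of trivet between -0.016 and 0.016 m and linear speed of each of pot, lid, shaker_white, shaker_red, shaker_black below 0.02 m/s and angular speed of each of pot, lid, shaker_white, shaker_red, shaker_black below 0.2 rad/s and angle between each of pot, lid, shaker_white, shaker_red, shaker_black's own z axis and vertical below 0.1 rad); the robot touches nothing.
It fails at once if a bystander (yellow-capped shaker or oil bottle) is shifted by more than 15 mm (distance of any of shaker_yellow, oil from where it was at the start of the episode above 0.015 m).
It fails at once if a shaker, the pot or the bottle is tipped by more than 0.6 rad (angle between any of pot, shaker_white, shaker_red, shaker_black, shaker_yellow, oil's own z axis and vertical above 0.6 rad).
It also fails if it takes over 128 s, if anything falls off the work surface, if the arm or the gripper's body presses on something with over 40 N, if the wrist force passes 120 N, or if a joint passes its speed limit or range.

## Working session

There is one attempt and no reset: what is moved stays moved. The work goes in short steps, Python scripts to look and compute and a tool call to move; the robot and the scene stay as the last step left them, time stands still between calls to the robot, and variables do not carry over. Pictures are saved under pics/ and viewed, about 12 in all and at most 16, crops included, and the job is handed in when it is done.

Besides the shell and the picture viewer there is one more tool, called after "Emit:" by a JSON object that holds its "method" and its "body", one argument or row to a line. servo_tool: Moves the arm, as the interface text tells. Shift numbers are shares of 80 mm and turn numbers shares of 180 degrees, none past 1 either way. Its arguments: {"type":"object","properties":{"commands":{"type":"array"},"force":{"type":"number"}},"required":["commands"]}

```bash
mkdir -p pics
python3 - <<'E'
from workcell import bot
import cv2, numpy as np
s=bot.observe(); print(s, bot.tips_ahead)
ims=[]
for c in ["top","scene"]:
    f=bot.grab_frame(c); cv2.imwrite(f"pics/{c}0.png",f["pixels"])
    print(c,f["R"].round(3).tolist(),f["t"].round(1),f["intrinsics"].round(1).tolist(),f["dist"])
    for n in "scale board trivet pot lid shaker_white shaker_red shaker_black shaker_yellow oil".split():
        print(n,[(np.round(d["point"],1).tolist(),round(d["p"],2)) for d in bot.spot_point(f,n)[:3]])
E
```

```text
{'time': 0.0, 'joint_pos': array([ 1.12039130e+00,  3.00476561e-01,  1.52158677e+00,  1.67650817e-05,
        1.32073242e+00, -6.66189822e-02]), 'dq': array([-2.68158734e-03,  4.67999340e-04, -1.74022899e-03,  2.60388302e-04,
        1.73028579e-05,  5.07371889e-04]), 'joint_efforts': array([ 6.74668281e-04, -5.43505812e+01, -3.61790335e+01, -4.98608711e-05,
        4.07614003e-03, -4.43019769e-05]), 'tool_pos': array([205.84873965, 509.78169241, 244.71591149]), 'tool_rot': array([-5.99101397e-01, -3.08360951e+00,  1.82031595e-03]), 'wrist_force': array([-0.16235062, -0.01831627,  0.08238393]), 'moment': array([-0.02716567,  0.0420641 ,  0.0169089 ]), 'gripper_width': 1.0008123517138823} 14.0
top [[-0.006, -1.0, -0.005], [-0.994, 0.007, -0.106], [0.106, 0.005, -0.994]] [   8.9  547.  1415.8] [[604.4, 0.0, 314.1], [0.0, 604.4, 237.1], [0.0, 0.0, 1.0]] [0.01288781 0.         0.         0.         0.        ]
scale [([563.0, -204.6, -0.2], 0.58), ([370.4, -250.2, -3.9], 0.53)]
board [([430.9, -5.0, -0.7], 0.85)]
trivet [([563.4, 224.3, -2.6], 0.83)]
pot [([538.6, -465.8, -1.5], 0.66)]
l
[... 328 characters left out ...]
.018], [0.651, 0.388, -0.652], [-0.573, -0.313, -0.758]] [ 266.9 -321.9 1622.1] [[486.3, 0.0, 316.3], [0.0, 486.3, 234.4], [0.0, 0.0, 1.0]] [0.02068944 0.         0.         0.         0.        ]
scale [([565.4, -213.7, -4.9], 0.58)]
board [([434.7, 1.2, -3.5], 0.73), ([442.6, 374.2, 1.9], 0.43)]
trivet [([562.9, 229.3, 2.8], 0.61)]
pot [([537.0, -463.5, -3.3], 0.98)]
lid [([440.3, 371.4, 2.7], 0.77), ([371.7, 260.6, 2.7], 0.69)]
shaker_white [([523.3, 453.0, 0.7], 0.73)]
shaker_red [([437.9, -371.5, 1.5], 0.73)]
shaker_black [([368.9, -248.9, 2.0], 0.98), ([538.3, -468.9, -5.6], 0.75)]
shaker_yellow [([371.9, 258.3, 2.6], 0.87)]
oil [([738.1, 28.9, 1.8], 0.84), ([443.3, 374.5, 1.9], 0.29)]
```

View pics/top0.png

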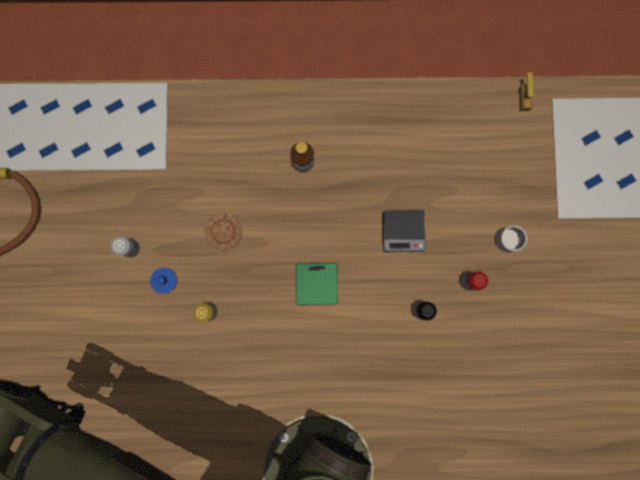

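View pics/scene0.png

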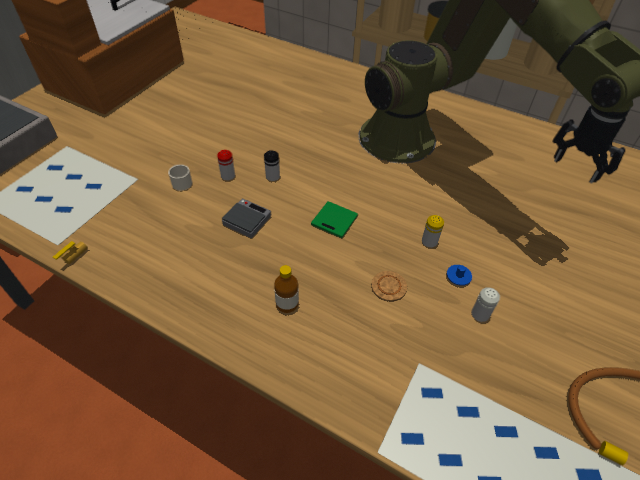

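Top view shows the lid at (163,281), white shaker (122,246), trivet (223,231), board (317,284), scale (404,231, display at the front), pot (513,238), red (478,281) and black (427,311). The scene view matches. Next I'll refine these by segmentation and depth.

```bash
cat > h.py <<'E'
from workcell import bot
import cv2, numpy as np
def cloud(f):
    K,D=f["intrinsics"],np.array(f["dist"],float)
    v,u=np.mgrid[0:480,0:640]
    n=cv2.undistortPoints(np.stack([u,v],-1).reshape(-1,1,2).astype(float),K,D).reshape(480,640,2)
    z=f["z_map"][...,None]; P=np.concatenate([n*z,z],-1)
    W=(P-f["t"])@f["R"]; W[f["z_map"]<=0]=np.nan
    return W
def near(f,x,y,r,z0,z1,W=None):
    W=cloud(f) if W is None else W
    m=(np.hypot(W[...,0]-x,W[...,1]-y)<r)&(W[...,2]>z0)&(W[...,2]<z1)
    return W[m],f["pixels"][m]
def state():
    s=bot.observe(); R=cv2.Rodrigues(np.array(s["tool_rot"]))[0]
    print("t",round(s["time"],2),"pos",s["tool_pos"].round(1),"x",R[:,0].round(3),"z",R[:,2].round(3),"F",s["wrist_force"].round(1),"w",round(s["gripper_width"],3),"q",s["joint_pos"].round(2))
    return s,R
def circ(P):
    (c,r)=cv2.minEnclosingCircle(P[:,:2].astype(np.float32)); return np.round(c,1),round(r,1)
E
python3 - <<'E'
from h import *
G=dict(scale=(564,-208,75,15,60),board=(432,-2,75,6,30),trivet=(563,227,60,4,30),pot=(538,-466,45,40,60),lid=(443,370,45,8,50),white=(522,453,40,70,100),red=(438,-369,40,70,100),black=(371,-250,40,70,100),yellow=(370,259,40,70,100),oil=(738,30,45,60,160))
for c in ["top","scene"]:
    f=bot.grab_frame(c); W=cloud(f)
    for n,(x,y,r,a,b) in G.items():
        P,_=near(f,x,y,r,a,b,W)
        if len(P)<4: print(c,n,"none",len(P)); continue
        (rc,wh,an)=cv2.minAreaRect(P[:,:2].astype(np.float32))
        print(c,n,len(P),"circ",*circ(P),"rect",np.round(rc,1),np.round(wh,1),round(an,1),"z",np.percentile(P[:,2],[5,50,95]).round(1))
    # table check
    P,_=near(f,500,100,40,-20,20,W); print("table z",np.median(P[:,2]).round(1))
state()
f=bot.grab_frame("top"); cv2.imwrite("pics/top_crop.png",cv2.resize(f["pixels"][195:325,285:435],None,fx=4,fy=4,interpolation=cv2.INTER_CUBIC))
E
```

```text
top scale 1737 circ [ 562.2 -210.2] 68.5 rect [ 562.5 -210.4] [100.5 100.7] 0.5 z [20.9 29.  35.2]
top board 1748 circ [431.7  -2.4] 74.6 rect [434.4  -1.1] [142.1 134.6] 61.1 z [ 7.5 12.5 17.6]
top trivet 1155 circ [563.4 227.3] 59.6 rect [561.7 226.9] [116.4 113.8] 64.4 z [ 4.6  9.1 14.6]
top pot 162 circ [ 539.6 -463.1] 31.3 rect [ 538.8 -463. ] [59.3 59.6] 4.7 z [41.4 48.6 53.6]
top lid 563 circ [444.9 369.8] 43.9 rect [446.9 368.2] [84.6 63.1] 70.7 z [ 9.4 15.1 41.3]
top white 309 circ [525.  451.3] 23.1 rect [523.9 451.9] [41.9 44.9] 0.4 z [75.6 88.  94.7]
top red 310 circ [ 439.9 -367.2] 22.9 rect [ 438.9 -367.2] [42.2 42.6] 81.0 z [77.2 87.4 94. ]
top black 303 circ [ 371.4 -249.8] 22.0 rect [ 371.  -249.3] [43.  40.7] 89.7 z [79.4 88.  94.6]
top yellow 302 circ [370.8 259.5] 22.3 rect [370.4 259.8] [42.4 42.7] 20.5 z [79.6 87.7 94.6]
top oil 494 circ [737.   32.4] 28.6 rect [736.4  31.9] [54.8 54.6] 49.5 z [ 67.9 100.2 143.3]
table z 0.5
scene scale 1038 circ [ 560.9 -210.5] 68.2 rect [ 560.2 -209.7] [103.6 102.2] 0.1 z [19.  28.4 32.7]
scene board 966 circ [434.8  -0.7] 67.
[... 275 characters left out ...]
 369.1] 33.4 rect [445.8 367.7] [63.8 62.2] 22.1 z [10.4 14.2 39.9]
scene white 305 circ [523.8 449. ] 23.7 rect [523.6 448.8] [43.  43.8] 57.4 z [72.9 87.1 92.9]
scene red 159 circ [ 439.5 -366.5] 22.8 rect [ 441.3 -364.9] [38.  41.8] 46.4 z [72.3 84.9 91.4]
scene black 161 circ [ 373.7 -248.8] 22.6 rect [ 371.8 -249.4] [41.3 41.5] 32.8 z [73.3 84.9 91.4]
scene yellow 219 circ [369.6 258.4] 23.4 rect [373.4 258.9] [43.1 39.3] 88.2 z [72.1 85.9 92.7]
scene oil 620 circ [736.5  33. ] 29.0 rect [740.6  34.7] [46.5 56.3] 32.3 z [ 64.3  96.6 140.2]
table z 0.2
t 1.2 pos [206.  510.  245.3] x [-0.927  0.374 -0.   ] z [ 0.  0. -1.] F [-0.   0.4 -0.7] w 1.003 q [ 1.12  0.3   1.52 -0.    1.32 -0.07]
```

View pics/top_crop.png

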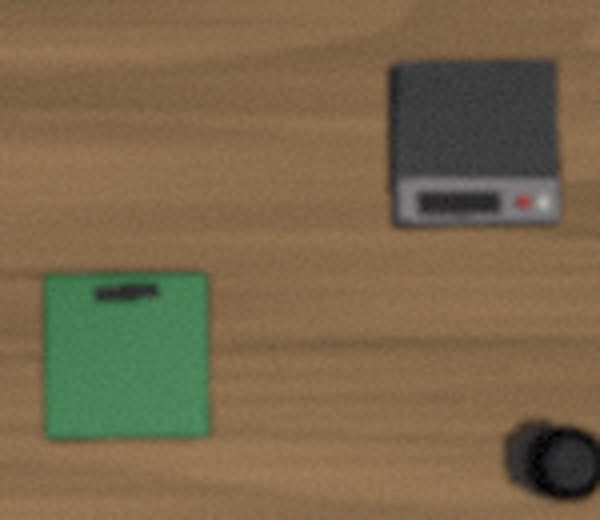

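Everything agrees to within about 3 mm. Planned order: white, pot, red, lid, black. First I turn the tool so that tool x = +Y and tool y = +X, while moving toward the white shaker.

Emit:
{"method": "servo_tool", "body": {
  "commands": [
    [-0.92, 0.37, 0, 0, 0, 0.378, -1],
    [-0.92, 0.37, 0, 0, 0, 0.378, -1],
    [-0.92, 0.37, 0, 0, 0, 0.378, -1],
    [-0.92, 0.37, 0, 0, 0, 0.378, -1],
    [-0.92, 0.37, 0, 0, 0, 0.378, -1],
    [-0.92, 0.37, 0, 0, 0, 0.378, -1],
    [-0.92, 0.37, 0, 0, 0, 0.378, -1],
    [-0.92, 0.37, 0, 0, 0, 0.378, -1],
    [-0.92, 0.37, 0, 0, 0, 0.378, -1]
  ],
  "force": 50
}}

```text
time: 2.38
tool_pos: [285.3, 509.9, 245.3]
tool_rot: [2.22, 2.223, -0.0]
wrist_force: [-0.7, 0.2, 1.2]
gripper_width: 1.002
```

Emit:
{"method": "servo_tool", "body": {
  "commands": [
    [-0.25, 1, 0, 0, 0, 0, -1],
    [-0.25, 1, 0, 0, 0, 0, -1],
    [-0.25, 1, 0, 0, 0, 0, -1]
  ]
}}

```text
time: 2.75
tool_pos: [366.2, 489.5, 244.9]
tool_rot: [2.222, 2.221, -0.001]
wrist_force: [-1.1, -0.1, 0.1]
gripper_width: 0.997
```

Emit:
{"method": "servo_tool", "body": {
  "commands": [
    [-0.25, 1, 0, 0, 0, 0, -1],
    [-0.25, 1, 0, 0, 0, 0, -1],
    [-0.25, 1, 0, 0, 0, 0, -1]
  ]
}}

```text
time: 3.12
tool_pos: [446.2, 469.4, 244.5]
tool_rot: [-2.222, -2.22, 0.002]
wrist_force: [-0.6, -0.7, 0.1]
gripper_width: 1.004
```

Emit:
{"method": "servo_tool", "body": {
  "commands": [
    [-0.25, 1, 0, 0, 0, 0, -1],
    [-0.25, 1, 0, 0, 0, 0, -1],
    [-0.25, 1, 0, 0, 0, 0, -1],
    [-0.25, 1, 0, 0, 0, 0, -1]
  ]
}}

```text
time: 3.62
tool_pos: [524.4, 450.4, 244.6]
tool_rot: [-2.22, -2.222, 0.002]
wrist_force: [-0.2, 0.3, 0.6]
gripper_width: 1.0
```

Run:
```python
from h import *
state()
f=bot.grab_frame("wrist"); cv2.imwrite("pics/w1.png",f["pixels"])
for z0,z1 in((70,100),):
    P,_=near(f,524,451,45,z0,z1); print(len(P), circ(P) if len(P)>4 else "")
print([ (np.round(d["point"],1),d["p"]) for d in bot.spot_point(f,"shaker_white")])
```

```text
t 3.62 pos [524.4 450.4 244.6] x [-0.001  1.    -0.   ] z [-0.001 -0.    -1.   ] F [-0.2  0.3  0.6] w 1.0 q [0.66 0.63 1.05 0.   1.47 0.66]
3034 (array([524., 451.]), 22.2)
[]
```

View pics/w1.png

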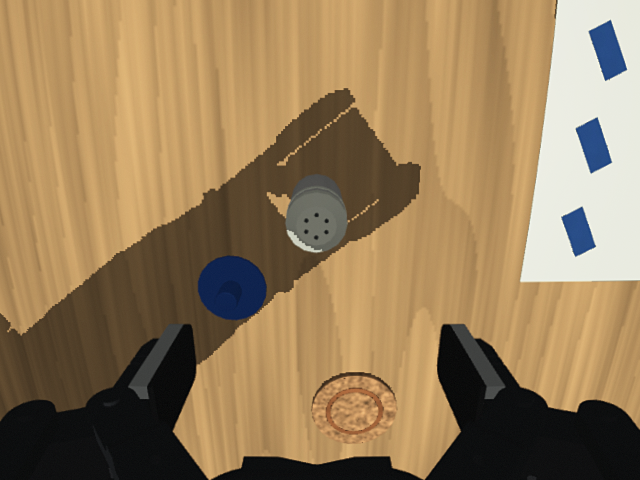

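The wrist view shows the white shaker centred below at (316,215), and its depth gives (524,451). Descending to grasp.

Emit:
{"method": "servo_tool", "body": {
  "commands": [
    [0, 0, 1, 0, 0, 0, -1],
    [0, 0, 1, 0, 0, 0, -1],
    [0, 0, 1, 0, 0, 0, -1]
  ]
}}

```text
time: 4.1
tool_pos: [524.2, 450.5, 164.9]
tool_rot: [-2.22, -2.222, 0.003]
wrist_force: [0.3, -0.2, 0.7]
gripper_width: 1.004
```

Emit:
{"method": "servo_tool", "body": {
  "commands": [
    [0, 0, 0.5, 0, 0, 0, -1],
    [0, 0, 1, 0, 0, 0, -1],
    [0, 0, 1, 0, 0, 0, -1]
  ]
}}

```text
time: 4.47
tool_pos: [523.6, 450.3, 84.4]
tool_rot: [-2.219, -2.222, 0.007]
wrist_force: [1.5, 0.2, -0.0]
gripper_width: 0.996
```

Emit:
{"method": "servo_tool", "body": {
  "commands": [
    [0, 0, 0.375, 0, 0, 0, -1],
    [0, 0, 0.375, 0, 0, 0, -1],
    [0, 0, 0.375, 0, 0, 0, 1],
    [0, 0, 0.375, 0, 0, 0, 1],
    [0, 0, 0.375, 0, 0, 0, 1],
    [0, 0, 0.375, 0, 0, 0, 1],
    [0, 0, 0.375, 0, 0, 0, 1],
    [0, 0, 0.375, 0, 0, 0, 1]
  ]
}}

```text
time: 5.48
tool_pos: [524.0, 450.6, 56.3]
tool_rot: [-2.219, -2.223, 0.004]
wrist_force: [-0.8, -1.2, 7.1]
gripper_width: 0.506
```

Emit:
{"method": "servo_tool", "body": {
  "commands": [
    [0, 0, -0.5, 0, 0, 0, 1],
    [0, 0, -1, 0, 0, 0, 1],
    [0, 0, -1, 0, 0, 0, 1]
  ]
}}

```text
time: 5.85
tool_pos: [525.3, 451.6, 140.6]
tool_rot: [2.22, 2.223, 0.006]
wrist_force: [-0.4, 0.2, -2.1]
gripper_width: 0.503
```

Emit:
{"method": "servo_tool", "body": {
  "commands": [
    [0, 0, -0.7, 0, 0, 0, 1],
    [0, 0, -0.7, 0, 0, 0, 1],
    [0, 0, -0.7, 0, 0, 0, 1]
  ]
}}

```text
time: 6.22
tool_pos: [524.7, 451.1, 195.2]
tool_rot: [-2.22, -2.223, -0.003]
wrist_force: [0.3, -1.0, -3.0]
gripper_width: 0.506
```

Gripped: 0.505 of the opening is about 43 mm. Carrying it past the oil bottle with x held at 524, then out behind the scale.

Emit:
{"method": "servo_tool", "body": {
  "commands": [
    [-0.5, 0, 0, 0, 0, 0, 1],
    [-1, 0, 0, 0, 0, 0, 1],
    [-1, 0, 0, 0, 0, 0, 1]
  ]
}}

```text
time: 6.6
tool_pos: [524.7, 368.6, 193.3]
tool_rot: [-2.222, -2.22, 0.002]
wrist_force: [-0.4, 0.3, -2.0]
gripper_width: 0.5
```

Emit:
{"method": "servo_tool", "body": {
  "commands": [
    [-0.6, 0, 0, 0, 0, 0, 1],
    [-1, 0, 0, 0, 0, 0, 1],
    [-1, 0, 0, 0, 0, 0, 1]
  ]
}}

```text
time: 6.98
tool_pos: [524.5, 287.3, 192.1]
tool_rot: [-2.224, -2.217, 0.005]
wrist_force: [-0.4, 0.6, -2.3]
gripper_width: 0.505
```

Emit:
{"method": "servo_tool", "body": {
  "commands": [
    [-0.6, 0, 0, 0, 0, 0, 1],
    [-1, 0, 0, 0, 0, 0, 1],
    [-1, 0, 0, 0, 0, 0, 1]
  ]
}}

```text
time: 7.35
tool_pos: [524.2, 206.4, 191.3]
tool_rot: [-2.225, -2.215, 0.007]
wrist_force: [0.1, 0.3, -2.7]
gripper_width: 0.504
```

Emit:
{"method": "servo_tool", "body": {
  "commands": [
    [-0.6, 0, 0, 0, 0, 0, 1],
    [-1, 0, 0, 0, 0, 0, 1],
    [-1, 0, 0, 0, 0, 0, 1]
  ]
}}

```text
time: 7.72
tool_pos: [524.0, 126.1, 190.9]
tool_rot: [-2.226, -2.213, 0.009]
wrist_force: [-0.0, -0.1, -2.0]
gripper_width: 0.501
```

Emit:
{"method": "servo_tool", "body": {
  "commands": [
    [-0.6, 0, 0, 0, 0, 0, 1],
    [-1, 0, 0, 0, 0, 0, 1],
    [-1, 0, 0, 0, 0, 0, 1]
  ]
}}

```text
time: 8.1
tool_pos: [523.8, 46.0, 190.6]
tool_rot: [-2.226, -2.212, 0.009]
wrist_force: [-0.8, 1.0, -2.6]
gripper_width: 0.503
```

Emit:
{"method": "servo_tool", "body": {
  "commands": [
    [-0.6, 0, 0, 0, 0, 0, 1],
    [-1, 0, 0, 0, 0, 0, 1],
    [-1, 0, 0, 0, 0, 0, 1]
  ]
}}

```text
time: 8.48
tool_pos: [523.7, -33.9, 190.4]
tool_rot: [-2.227, -2.211, 0.009]
wrist_force: [0.5, 1.1, -3.2]
gripper_width: 0.504
```

Emit:
{"method": "servo_tool", "body": {
  "commands": [
    [-0.6, 0, 0, 0, 0, 0, 1],
    [-1, 0.2, 0, 0, 0, 0, 1],
    [-1, 0.25, 0, 0, 0, 0, 1]
  ]
}}

```text
time: 8.85
tool_pos: [544.1, -113.7, 189.9]
tool_rot: [-2.227, -2.21, 0.009]
wrist_force: [-0.1, 0.7, -3.2]
gripper_width: 0.502
```

Emit:
{"method": "servo_tool", "body": {
  "commands": [
    [-0.6, 0.4, 0, 0, 0, 0, 1],
    [-1, 0.7, 0, 0, 0, 0, 1],
    [-1, 0.7, 0, 0, 0, 0, 1]
  ]
}}

```text
time: 9.22
tool_pos: [600.8, -193.6, 188.5]
tool_rot: [-2.227, -2.209, 0.009]
wrist_force: [-0.3, 0.6, -1.6]
gripper_width: 0.504
```

Emit:
{"method": "servo_tool", "body": {
  "commands": [
    [-0.2, 0.4, 0, 0, 0, 0, 1],
    [-0.23, 0.8, 0, 0, 0, 0, 1],
    [-0.23, 0.8, 0, 0, 0, 0, 1],
    [-0.23, 0.8, 0, 0, 0, 0, 1]
  ]
}}

```text
time: 9.72
tool_pos: [664.5, -210.6, 187.7]
tool_rot: [-2.224, -2.21, 0.01]
wrist_force: [-0.7, 0.6, -2.0]
gripper_width: 0.504
```

Run:
```python
from h import *
s,R=state()
print("to target, tool mm", R.T@(np.array([664,-208,57.])-s["tool_pos"]))
f=bot.grab_frame("wrist"); W=cloud(f)
P,c=near(f,562,-210,90,15,45,W)
print(len(P),cv2.minAreaRect(P[:,:2].astype(np.float32)),np.median(P[:,2]))
```

```text
t 9.72 pos [ 664.5 -210.6  187.7] x [ 0.006  1.    -0.   ] z [-0.009 -0.    -1.   ] F [-0.7  0.6 -2. ] w 0.504 q [-0.36  0.68  1.09 -0.    1.37 -0.35]
to target, tool mm [  2.5753718    0.63217858 130.66961834]
18318 ((561.4385986328125, -210.2292938232422), (99.78815460205078, 99.16985321044922), 0.41004282236099243) 28.82981440400012
```

Emit:
{"method": "servo_tool", "body": {
  "commands": [
    [0.02, 0, 0.5, 0, 0, 0, 1],
    [0.02, 0, 1, 0, 0, 0, 1],
    [0.02, 0, 1, 0, 0, 0, 1]
  ]
}}

```text
time: 10.15
tool_pos: [662.0, -208.5, 105.4]
tool_rot: [-2.221, -2.206, 0.013]
wrist_force: [0.0, 0.2, -1.9]
gripper_width: 0.506
```

Emit:
{"method": "servo_tool", "body": {
  "commands": [
    [0, 0, 0.3, 0, 0, 0, 1],
    [0, 0, 0.5, 0, 0, 0, 1],
    [0, 0, 0.56, 0, 0, 0, 1],
    [0, 0, 0.6, 0, 0, 0, 1],
    [0, 0, 0.62, 0, 0, 0, 1],
    [0, 0, 0.62, 0, 0, 0, 1]
  ]
}}

```text
time: 10.9
tool_pos: [661.6, -208.5, 56.5]
tool_rot: [-2.222, -2.207, 0.012]
wrist_force: [0.3, -0.2, 0.4]
gripper_width: 0.505
```

Run:
```python
from h import *
state()
```

```text
t 10.9 pos [ 661.6 -208.5   56.5] x [0.007 1.    0.001] z [-0.013  0.001 -1.   ] F [ 0.3 -0.2  0.4] w 0.505 q [-0.36  0.81  1.2  -0.    1.15 -0.35]
```

Emit:
{"method": "servo_tool", "body": {
  "commands": [
    [0, 0, 0, 0, 0, 0, -1],
    [0, 0, 0, 0, 0, 0, -1],
    [0, 0, 0, 0, 0, 0, -1],
    [0, 0, 0, 0, 0, 0, -1],
    [0, 0, -0.3, 0, 0, 0, -1],
    [0, 0, -1, 0, 0, 0, -1],
    [0, 0, -1, 0, 0, 0, -1]
  ]
}}

```text
time: 11.78
tool_pos: [664.4, -209.3, 141.9]
tool_rot: [-2.227, -2.212, 0.007]
wrist_force: [0.2, 0.0, -0.6]
gripper_width: 0.997
```

Emit:
{"method": "servo_tool", "body": {
  "commands": [
    [0, 0, -0.6, -0.004, 0, 0, -1],
    [-1, -0.5, -0.9, -0.004, 0, 0.002, -1],
    [-1, -0.5, -0.9, -0.004, 0, 0.002, -1],
    [-1, -0.5, -0.9, -0.004, 0, 0.002, -1]
  ]
}}

```text
time: 12.28
tool_pos: [623.4, -290.8, 214.4]
tool_rot: [2.234, 2.199, 0.007]
wrist_force: [0.4, 1.1, -0.4]
gripper_width: 1.001
```

Emit:
{"method": "servo_tool", "body": {
  "commands": [
    [-1, -0.5, 0, 0, 0, 0, -1],
    [-1, -0.5, 0, 0, 0, 0, -1],
    [-1, -0.5, 0, 0, 0, 0, -1]
  ]
}}

```text
time: 12.65
tool_pos: [581.5, -371.1, 213.3]
tool_rot: [2.236, 2.197, 0.007]
wrist_force: [-0.6, 0.9, 0.4]
gripper_width: 1.0
```

Emit:
{"method": "servo_tool", "body": {
  "commands": [
    [-1, -0.5, 0, 0, 0, 0, -1],
    [-1, -0.5, 0, 0, 0, 0, -1],
    [-1, -0.5, 0, 0, 0, 0, -1],
    [-1, -0.5, 0, 0, 0, 0, -1]
  ]
}}

```text
time: 13.15
tool_pos: [541.2, -448.7, 212.7]
tool_rot: [2.235, 2.2, 0.007]
wrist_force: [0.7, -0.2, -0.0]
gripper_width: 1.004
```

Run:
```python
from h import *
s,R=state()
f=bot.grab_frame("wrist"); W=cloud(f); cv2.imwrite("pics/w2.png",f["pixels"])
P,c=near(f,539,-464,50,35,60,W); print("pot",len(P),circ(P))
P,c=near(f,663,-208,50,40,100,W); print("white",len(P),len(P)>4 and circ(P))
f=bot.grab_frame("top"); P,c=near(f,663,-208,50,60,100); print("white top",len(P),len(P)>4 and circ(P), P[:,2].max())
```

```text
t 13.15 pos [ 541.2 -448.7  212.7] x [ 0.016  1.    -0.001] z [ 0.007 -0.001 -1.   ] F [ 0.7 -0.2 -0. ] w 1.004 q [-0.75  0.67  1.05  0.    1.41 -0.73]
pot 1821 (array([ 537.7, -464.5]), 30.2)
white 0 False
white top 318 (array([ 661.9, -207.4]), 23.1) 97.67518661878434
```

White is standing at (662,-207.5), as wanted. The pot is at (537.7,-464.5).

Emit:
{"method": "servo_tool", "body": {
  "commands": [
    [-0.2, -0.05, 0.5, 0, 0, 0, -1],
    [-0.2, -0.05, 1, 0, 0, 0, -1],
    [-0.2, -0.05, 1, 0, 0, 0, -1]
  ]
}}

```text
time: 13.62
tool_pos: [537.2, -463.1, 129.9]
tool_rot: [2.237, 2.205, 0.007]
wrist_force: [0.7, -0.2, 0.3]
gripper_width: 1.0
```

Emit:
{"method": "servo_tool", "body": {
  "commands": [
    [0, 0, 0.5, 0, 0, 0, -1],
    [0, 0, 1, 0, 0, 0, -1],
    [0, 0, 1, 0, 0, 0, -1]
  ]
}}

```text
time: 14.0
tool_pos: [537.4, -461.8, 49.0]
tool_rot: [-2.235, -2.204, -0.007]
wrist_force: [-0.5, 0.2, 0.9]
gripper_width: 0.998
```

Emit:
{"method": "servo_tool", "body": {
  "commands": [
    [0, 0, 0.32, 0, 0, 0, -1],
    [0, 0, 0.32, 0, 0, 0, -1],
    [0, 0, 0.32, 0, 0, 0, 1],
    [0, 0, 0.32, 0, 0, 0, 1],
    [0, 0, 0.32, 0, 0, 0, 1],
    [0, 0, 0.32, 0, 0, 0, 1],
    [0, 0, 0.32, 0, 0, 0, 1]
  ]
}}

```text
time: 14.88
tool_pos: [538.1, -462.2, 25.2]
tool_rot: [-2.236, -2.206, -0.007]
wrist_force: [-0.7, 0.4, 7.1]
gripper_width: 0.695
```

Emit:
{"method": "servo_tool", "body": {
  "commands": [
    [0, 0, -0.3, 0, 0, 0, 1],
    [0, 0, -1, 0, 0, 0, 1],
    [0, 0, -1, 0, 0, 0, 1]
  ]
}}

```text
time: 15.25
tool_pos: [539.5, -464.0, 112.6]
tool_rot: [2.23, 2.199, 0.007]
wrist_force: [-0.5, 0.2, -1.3]
gripper_width: 0.693
```

Emit:
{"method": "servo_tool", "body": {
  "commands": [
    [0.5, 0.1, -0.5, 0, 0, 0, 1],
    [1, 0.1, -0.5, 0, 0, 0, 1],
    [1, 0.1, -0.5, 0, 0, 0, 1]
  ]
}}

```text
time: 15.62
tool_pos: [548.7, -381.7, 153.9]
tool_rot: [2.227, 2.202, 0.008]
wrist_force: [-0.6, -0.8, -1.9]
gripper_width: 0.693
```

Emit:
{"method": "servo_tool", "body": {
  "commands": [
    [0.5, 0.1, 0, 0, 0, 0, 1],
    [1, 0.1, 0, 0, 0, 0, 1],
    [1, 0.1, 0, 0, 0, 0, 1]
  ]
}}

```text
time: 16.0
tool_pos: [557.8, -300.0, 154.1]
tool_rot: [2.225, 2.204, 0.008]
wrist_force: [0.7, -0.2, -1.5]
gripper_width: 0.696
```

Emit:
{"method": "servo_tool", "body": {
  "commands": [
    [0.5, 0.1, 0, 0, 0, 0, 1],
    [1, 0.1, 0, 0, 0, 0, 1],
    [1, 0.1, 0, 0, 0, 0, 1],
    [1, 0.1, 0, 0, 0, 0, 1]
  ]
}}

```text
time: 16.5
tool_pos: [566.6, -221.2, 154.1]
tool_rot: [2.225, 2.203, 0.008]
wrist_force: [0.4, -1.4, -1.0]
gripper_width: 0.692
```

Run:
```python
from h import *
s,R=state()
print("to target, tool mm", R.T@(np.array([561.5,-210.2,57.])-s["tool_pos"]))
f=bot.grab_frame("wrist"); cv2.imwrite("pics/w3.png",f["pixels"])
```

```text
t 16.5 pos [ 566.6 -221.2  154.1] x [ 0.01   1.    -0.004] z [ 0.011 -0.004 -1.   ] F [ 0.4 -1.4 -1. ] w 0.692 q [-0.43  0.51  1.45  0.    1.17 -0.42]
to target, tool mm [11.28933066 -6.25401544 97.02634681]
```

View pics/w3.png

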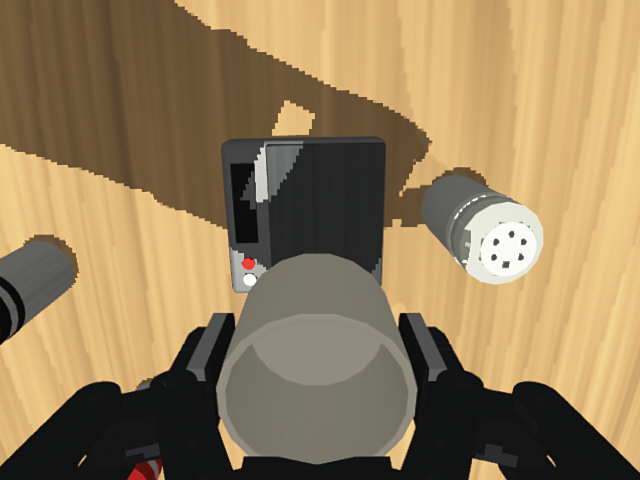

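The wrist view shows the pot level in the jaws at (316,385). The scale is ahead at (305,215), with the white shaker standing behind it at (490,240). Lowering.

Emit:
{"method": "servo_tool", "body": {
  "commands": [
    [0.17, -0.08, 0.4, 0, 0, 0, 1],
    [0.17, -0.08, 0.8, 0, 0, 0, 1],
    [0.17, -0.08, 0.9, 0, 0, 0, 1],
    [0.17, -0.08, 0.9, 0, 0, 0, 1]
  ]
}}

```text
time: 17.05
tool_pos: [561.1, -208.8, 82.2]
tool_rot: [2.226, 2.202, 0.008]
wrist_force: [0.0, -0.4, -2.9]
gripper_width: 0.693
```

Emit:
{"method": "servo_tool", "body": {
  "commands": [
    [0, 0, 0.15, 0, 0, 0, 1],
    [0, 0, 0.25, 0, 0, 0, 1],
    [0, 0, 0.29, 0, 0, 0, 1],
    [0, 0, 0.31, 0, 0, 0, 1],
    [0, 0, 0.31, 0, 0, 0, 1]
  ]
}}

```text
time: 17.68
tool_pos: [561.5, -208.9, 57.6]
tool_rot: [2.226, 2.202, 0.008]
wrist_force: [-0.2, -0.7, -2.7]
gripper_width: 0.697
```

Run:
```python
from h import *
state()
```

```text
t 17.68 pos [ 561.5 -208.9   57.6] x [ 0.011  1.    -0.004] z [ 0.011 -0.004 -1.   ] F [-0.2 -0.7 -2.7] w 0.697 q [-0.42  0.61  1.54  0.    0.98 -0.41]
```

Emit:
{"method": "servo_tool", "body": {
  "commands": [
    [0, 0, 0.015, 0, 0, 0, 1],
    [0, 0, 0.025, 0, 0, 0, 1],
    [0, 0, 0.03, 0, 0, 0, 1]
  ]
}}

```text
time: 18.05
tool_pos: [561.6, -209.0, 55.4]
tool_rot: [2.226, 2.202, 0.008]
wrist_force: [-1.6, -0.1, 3.7]
gripper_width: 0.692
```

Emit:
{"method": "servo_tool", "body": {
  "commands": [
    [0, 0, 0, 0, 0, 0, -1],
    [0, 0, 0, 0, 0, 0, -1],
    [0, 0, 0, 0, 0, 0, -1],
    [0, 0, 0, 0, 0, 0, -1],
    [0, 0, -0.3, 0, 0, 0, -1],
    [0, 0, -1, 0, 0, 0, -1],
    [0, 0, -1, 0, 0, 0, -1]
  ]
}}

```text
time: 18.92
tool_pos: [562.3, -209.3, 139.8]
tool_rot: [2.221, 2.197, 0.012]
wrist_force: [-0.1, -0.9, -0.9]
gripper_width: 0.993
```

Emit:
{"method": "servo_tool", "body": {
  "commands": [
    [-0.5, -0.5, -0.5, 0.003, 0, 0.003, -1],
    [-1, -0.8, -0.9, 0.003, 0, 0.003, -1],
    [-1, -0.8, -0.9, 0.003, 0, 0.003, -1]
  ]
}}

```text
time: 19.3
tool_pos: [495.3, -290.7, 213.4]
tool_rot: [2.237, 2.185, 0.003]
wrist_force: [0.6, 0.3, -0.9]
gripper_width: 0.998
```

Emit:
{"method": "servo_tool", "body": {
  "commands": [
    [-0.5, -0.5, 0, 0, 0, 0, -1],
    [-0.97, -0.7, 0, 0, 0, 0, -1],
    [-0.97, -0.7, 0, 0, 0, 0, -1],
    [-0.97, -0.7, 0, 0, 0, 0, -1]
  ]
}}

```text
time: 19.8
tool_pos: [437.8, -366.2, 212.4]
tool_rot: [2.238, 2.186, 0.003]
wrist_force: [-1.1, 0.0, 0.6]
gripper_width: 0.999
```

Run:
```python
from h import *
s,R=state()
f=bot.grab_frame("wrist")
P,c=near(f,439.5,-367,50,65,100); print("red",len(P),len(P)>4 and circ(P))
f=bot.grab_frame("top"); P,c=near(f,561,-210,45,66,100); print("pot top",len(P),len(P)>4 and circ(P), np.median(P[:,2]) if len(P) else 0)
```

```text
t 19.8 pos [ 437.8 -366.2  212.4] x [ 0.024  1.    -0.008] z [ 0.011 -0.008 -1.   ] F [-1.1  0.   0.6] w 0.999 q [-0.76  0.37  1.51  0.    1.25 -0.74]
red 3888 (array([ 438. , -369.2]), 22.5)
pot top 153 (array([ 563.4, -211. ]), 30.2) 78.35411392445648
```

The pot is centred on the scale: (563,-211), rim at z≈79. Grasping red at (438,-369) and levelling the tool slightly on the way.

Emit:
{"method": "servo_tool", "body": {
  "commands": [
    [-0.03, -0.01, 0.5, 0.003, 0.0025, -0.0076, -1],
    [-0.03, -0.01, 1, 0.003, 0.0025, -0.0076, -1],
    [-0.03, -0.01, 1, 0.003, 0.0025, -0.0076, -1]
  ]
}}

```text
time: 20.27
tool_pos: [437.7, -367.3, 130.4]
tool_rot: [-2.216, -2.222, -0.001]
wrist_force: [-0.3, 0.3, 1.1]
gripper_width: 0.999
```

Emit:
{"method": "servo_tool", "body": {
  "commands": [
    [0, 0, 0.6, 0, 0, 0, -1],
    [0, 0, 0.94, 0, 0, 0, -1],
    [0, 0, 0.94, 0, 0, 0, -1],
    [0, 0, 0.94, 0, 0, 0, 1],
    [0, 0, 0.94, 0, 0, 0, 1],
    [0, 0, 0.94, 0, 0, 0, 1],
    [0, 0, 0.94, 0, 0, 0, 1],
    [0, 0, 0.94, 0, 0, 0, 1],
    [0, 0, 0.94, 0, 0, 0, 1]
  ]
}}

```text
time: 21.4
tool_pos: [438.1, -367.6, 56.9]
tool_rot: [-2.218, -2.223, -0.001]
wrist_force: [-1.6, 2.1, 8.8]
gripper_width: 0.505
```

Emit:
{"method": "servo_tool", "body": {
  "commands": [
    [0, 0, -0.4, 0, 0, 0, 1],
    [0, 0, -1, 0, 0, 0, 1],
    [0, 0, -1, 0, 0, 0, 1]
  ]
}}

```text
time: 21.78
tool_pos: [439.3, -368.8, 141.2]
tool_rot: [2.214, 2.22, 0.001]
wrist_force: [0.8, -0.1, -1.6]
gripper_width: 0.502
```

Emit:
{"method": "servo_tool", "body": {
  "commands": [
    [0.3, 0, -0.75, 0, 0, 0, 1],
    [1, 0, -0.75, 0, 0, 0, 1],
    [1, 0, -0.75, 0, 0, 0, 1]
  ]
}}

```text
time: 22.15
tool_pos: [438.9, -286.1, 201.3]
tool_rot: [2.211, 2.223, 0.002]
wrist_force: [0.1, -0.2, -1.6]
gripper_width: 0.5
```

Emit:
{"method": "servo_tool", "body": {
  "commands": [
    [0.6, 0, 0, 0, 0, 0, 1],
    [1, 0, 0, 0, 0, 0, 1],
    [1, 0, 0, 0, 0, 0, 1]
  ]
}}

```text
time: 22.52
tool_pos: [438.4, -204.9, 200.6]
tool_rot: [2.21, 2.226, 0.002]
wrist_force: [-0.9, -1.5, -1.3]
gripper_width: 0.507
```

Emit:
{"method": "servo_tool", "body": {
  "commands": [
    [0.6, 0, 0, 0, 0, 0, 1],
    [1, 0, 0, 0, 0, 0, 1],
    [1, 0, 0, 0, 0, 0, 1]
  ]
}}

```text
time: 22.9
tool_pos: [437.9, -124.3, 200.0]
tool_rot: [2.208, 2.228, 0.001]
wrist_force: [-0.4, -0.2, -2.3]
gripper_width: 0.504
```

Run:
```python
from h import *
s,R=state()
```

```text
t 22.9 pos [ 437.9 -124.3  200. ] x [-0.009  1.    -0.003] z [ 0.004 -0.003 -1.   ] F [-0.4 -0.2 -2.3] w 0.504 q [-0.36  0.13  1.84 -0.    1.17 -0.36]
```

Emit:
{"method": "servo_tool", "body": {
  "commands": [
    [0.6, 0, 0, 0, 0, 0, 1],
    [1, 0.31, 0, 0, 0, 0, 1],
    [1, 0.31, 0, 0, 0, 0, 1]
  ]
}}

```text
time: 23.28
tool_pos: [463.1, -43.8, 199.5]
tool_rot: [2.207, 2.23, 0.001]
wrist_force: [0.7, -1.2, -2.2]
gripper_width: 0.496
```

Emit:
{"method": "servo_tool", "body": {
  "commands": [
    [0.6, 0.2, 0, 0, 0, 0, 1],
    [1, 0.31, 0, 0, 0, 0, 1],
    [1, 0.31, 0, 0, 0, 0, 1]
  ]
}}

```text
time: 23.65
tool_pos: [487.5, 36.4, 198.9]
tool_rot: [2.206, 2.231, -0.0]
wrist_force: [1.1, 0.1, -1.1]
gripper_width: 0.504
```

Emit:
{"method": "servo_tool", "body": {
  "commands": [
    [0.6, 0.2, 0, 0, 0, 0, 1],
    [1, 0.31, 0, 0, 0, 0, 1],
    [1, 0.31, 0, 0, 0, 0, 1]
  ]
}}

```text
time: 24.02
tool_pos: [511.8, 116.4, 198.2]
tool_rot: [2.205, 2.232, -0.001]
wrist_force: [0.0, -0.1, -1.2]
gripper_width: 0.501
```

Emit:
{"method": "servo_tool", "body": {
  "commands": [
    [0.6, 0.2, 0, 0, 0, 0, 1],
    [1, 0.31, 0, 0, 0, 0, 1],
    [1, 0.31, 0, 0, 0, 0, 1]
  ]
}}

```text
time: 24.4
tool_pos: [536.1, 196.1, 197.4]
tool_rot: [2.205, 2.233, -0.002]
wrist_force: [1.6, -0.9, -1.4]
gripper_width: 0.501
```

Emit:
{"method": "servo_tool", "body": {
  "commands": [
    [0.6, 0.2, 0, 0, 0, 0, 1],
    [1, 0.31, 0, 0, 0, 0, 1],
    [1, 0.31, 0, 0, 0, 0, 1]
  ]
}}

```text
time: 24.78
tool_pos: [560.5, 275.7, 196.5]
tool_rot: [2.204, 2.233, -0.004]
wrist_force: [-0.4, -0.8, -1.0]
gripper_width: 0.503
```

Emit:
{"method": "servo_tool", "body": {
  "commands": [
    [0.4, 0, 0, 0, 0, 0, 1],
    [0.6, 0, 0, 0, 0, 0, 1],
    [0.6, 0, 0, 0, 0, 0, 1],
    [0.6, 0, 0, 0, 0, 0, 1]
  ]
}}

```text
time: 25.28
tool_pos: [560.1, 322.5, 196.3]
tool_rot: [2.205, 2.232, -0.004]
wrist_force: [-0.8, -0.3, -1.1]
gripper_width: 0.509
```

Run:
```python
from h import *
s,R=state()
print("to target, tool mm", R.T@(np.array([563,326,58.])-s["tool_pos"]))
f=bot.grab_frame("wrist"); cv2.imwrite("pics/w4.png",f["pixels"])
P,c=near(f,445,369,50,8,30); print("lid",len(P),len(P)>4 and circ(P))
f=bot.grab_frame("top"); W=cloud(f)
hsv=cv2.cvtColor(f["pixels"],cv2.COLOR_BGR2HSV)
m=(np.hypot(W[...,0]-432,W[...,1]+3)<90)&(abs(hsv[...,0].astype(int)-68)<20)&(hsv[...,1]>100)
P=W[m]; print("board",cv2.minAreaRect(P[:,:2].astype(np.float32)))
```

```text
t 25.27 pos [560.1 322.5 196.3] x [-0.012  1.    -0.005] z [ 0.001 -0.005 -1.   ] F [-0.8 -0.3 -1.1] w 0.509 q [ 0.47  0.56  1.28 -0.    1.31  0.46]
to target, tool mm [  4.1253495    2.85522105 138.30718848]
lid 5196 (array([446.1, 368.3]), 32.2)
board ((437.3043212890625, 0.6107025146484375), (93.60710906982422, 93.82260131835938), 89.781494140625)
```

View pics/w4.png

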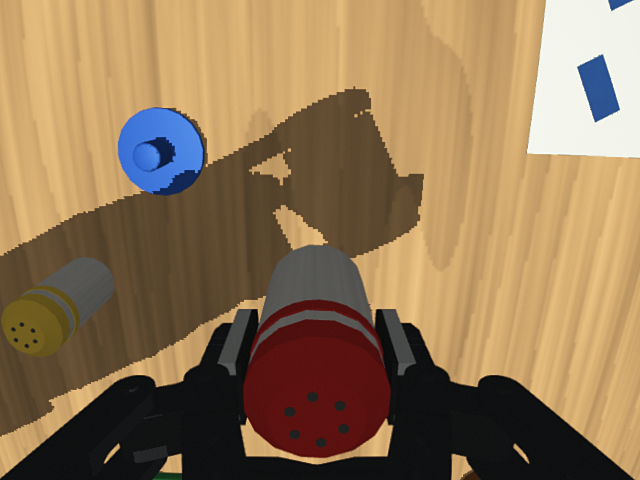

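The wrist view shows red held upright, the lid clear at (160,150) and yellow at (55,310). Lowering red.

Emit:
{"method": "servo_tool", "body": {
  "commands": [
    [0.05, 0.035, 0.5, 0, 0, 0, 1],
    [0.05, 0.035, 1, 0, 0, 0, 1],
    [0.05, 0.035, 1, 0, 0, 0, 1]
  ]
}}

```text
time: 25.75
tool_pos: [561.8, 325.3, 113.8]
tool_rot: [2.207, 2.233, -0.012]
wrist_force: [1.0, 0.2, -0.6]
gripper_width: 0.498
```

Emit:
{"method": "servo_tool", "body": {
  "commands": [
    [0, 0, 0.4, 0, 0, 0, 1],
    [0, 0, 0.6, 0, 0, 0, 1],
    [0, 0, 0.65, 0, 0, 0, 1],
    [0, 0, 0.68, 0, 0, 0, 1],
    [0, 0, 0.7, 0, 0, 0, 1],
    [0, 0, 0.7, 0, 0, 0, 1]
  ]
}}

```text
time: 26.5
tool_pos: [561.8, 325.0, 58.3]
tool_rot: [2.207, 2.233, -0.011]
wrist_force: [-0.9, 0.8, -1.9]
gripper_width: 0.501
```

Run:
```python
from h import *
s,R=state()
```

```text
t 26.5 pos [561.8 325.   58.3] x [-0.012  1.    -0.007] z [-0.003 -0.007 -1.   ] F [-0.9  0.8 -1.9] w 0.501 q [ 0.47  0.71  1.36 -0.01  1.07  0.46]
```

Emit:
{"method": "servo_tool", "body": {
  "commands": [
    [0, 0, 0.01, 0, 0, 0, 1],
    [0, 0, 0.02, 0, 0, 0, 1],
    [0, 0, 0.025, 0, 0, 0, 1]
  ]
}}

```text
time: 26.88
tool_pos: [561.9, 325.0, 57.0]
tool_rot: [2.207, 2.233, -0.01]
wrist_force: [-3.3, -2.8, 8.4]
gripper_width: 0.505
```

Emit:
{"method": "servo_tool", "body": {
  "commands": [
    [0, 0, 0, 0, 0, 0, -1],
    [0, 0, 0, 0, 0, 0, -1],
    [0, 0, 0, 0, 0, 0, -1],
    [0, 0, 0, 0, 0, 0, -1],
    [0, 0, -0.3, 0, 0, 0, -1],
    [0, 0, -1, 0, 0, 0, -1],
    [0, 0, -1, 0, 0, 0, -1]
  ]
}}

```text
time: 27.75
tool_pos: [563.8, 326.4, 141.9]
tool_rot: [2.205, 2.231, 0.001]
wrist_force: [0.1, 0.3, -0.2]
gripper_width: 1.0
```

Emit:
{"method": "servo_tool", "body": {
  "commands": [
    [0.27, -0.4, -0.7, 0, 0.002, 0.004, -1],
    [0.27, -0.72, -0.7, 0, 0.002, 0.004, -1],
    [0.27, -0.72, -0.7, 0, 0.002, 0.004, -1]
  ]
}}

```text
time: 28.12
tool_pos: [504.4, 348.1, 198.1]
tool_rot: [2.22, 2.222, 0.01]
wrist_force: [0.3, 0.7, -0.5]
gripper_width: 1.0
```

Emit:
{"method": "servo_tool", "body": {
  "commands": [
    [0.27, -0.4, 0, 0, 0, 0, -1],
    [0.27, -0.72, 0, 0, 0, 0, -1],
    [0.27, -0.72, 0, 0, 0, 0, -1],
    [0.27, -0.72, 0, 0, 0, 0, -1]
  ]
}}

```text
time: 28.62
tool_pos: [447.7, 369.4, 197.5]
tool_rot: [2.221, 2.221, 0.009]
wrist_force: [0.8, -0.2, -0.1]
gripper_width: 1.002
```

Run:
```python
from h import *
s,R=state()
f=bot.grab_frame("wrist"); W=cloud(f)
for a,b in((8,20),(30,50)):
    P,c=near(f,446,369,50,a,b,W); print("lid",len(P),len(P)>4 and circ(P),cv2.minAreaRect(P[:,:2].astype(np.float32)))
f=bot.grab_frame("top"); P,c=near(f,562,324,50,60,100); print("red top",len(P),circ(P))
P,_=near(f,563,227,70,4,12); print(len(P))
```

```text
t 28.62 pos [447.7 369.4 197.5] x [-0.     1.     0.004] z [ 0.005  0.004 -1.   ] F [ 0.8 -0.2 -0.1] w 1.002 q [0.63 0.41 1.49 0.   1.24 0.63]
lid 4652 (array([446.2, 368.5]), 32.0) ((446.1309509277344, 368.583740234375), (63.017799377441406, 63.33565902709961), 14.03179931640625)
lid 652 (array([446.4, 368.5]), 10.1) ((446.22406005859375, 368.6869812011719), (18.979276657104492, 19.352388381958008), 58.574981689453125)
red top 328 (array([561.4, 322.4]), 22.9)
1077
```

Emit:
{"method": "servo_tool", "body": {
  "commands": [
    [-0.02, -0.03, 0.5, 0, 0, 0, -1],
    [-0.02, -0.03, 1, 0, 0, 0, -1],
    [-0.02, -0.03, 1, 0, 0, 0, -1]
  ]
}}

```text
time: 29.1
tool_pos: [445.2, 366.9, 114.9]
tool_rot: [-2.222, -2.22, -0.001]
wrist_force: [0.3, -0.5, 0.8]
gripper_width: 0.997
```

Emit:
{"method": "servo_tool", "body": {
  "commands": [
    [0, 0, 0.4, 0, 0, 0, -1],
    [0, 0, 0.75, 0, 0, 0, -1],
    [0, 0, 0.75, 0, 0, 0, -1],
    [0, 0, 0.75, 0, 0, 0, -1]
  ]
}}

```text
time: 29.6
tool_pos: [446.2, 367.6, 57.0]
tool_rot: [2.222, 2.22, 0.005]
wrist_force: [-0.0, 0.3, 0.4]
gripper_width: 1.005
```

Run:
```python
from h import *
s,R=state()
print("to target, tool mm", R.T@(np.array([446.2,368.5,31.])-s["tool_pos"]))
```

```text
t 29.6 pos [446.2 367.6  57. ] x [0.001 1.    0.002] z [ 0.002  0.002 -1.   ] F [-0.   0.3  0.4] w 1.005 q [0.63 0.58 1.6  0.   0.96 0.63]
to target, tool mm [ 0.88765234 -0.05184684 26.04061886]
```

Emit:
{"method": "servo_tool", "body": {
  "commands": [
    [0.012, 0, 0.2, 0, 0, 0, -1],
    [0.012, 0, 0.325, 0, 0, 0, -1],
    [0.012, 0, 0.325, 0, 0, 0, 1],
    [0.012, 0, 0.325, 0, 0, 0, 1],
    [0.012, 0, 0.325, 0, 0, 0, 1],
    [0.012, 0, 0.325, 0, 0, 0, 1],
    [0.012, 0, 0.325, 0, 0, 0, 1],
    [0.012, 0, 0.325, 0, 0, 0, 1],
    [0.012, 0, 0.325, 0, 0, 0, 1],
    [0.012, 0, 0.325, 0, 0, 0, 1]
  ]
}}

```text
time: 30.85
tool_pos: [446.6, 368.7, 31.5]
tool_rot: [2.222, 2.22, 0.006]
wrist_force: [-0.8, -0.1, 5.5]
gripper_width: 0.217
```

Emit:
{"method": "servo_tool", "body": {
  "commands": [
    [0, 0, -0.3, 0, 0, 0, 1],
    [0, 0, -0.7, 0, 0, 0, 1],
    [0, 0, -1, 0, 0, 0, 1],
    [0, 0, -1, 0, 0, 0, 1]
  ]
}}

```text
time: 31.35
tool_pos: [446.7, 368.9, 112.8]
tool_rot: [2.222, 2.22, 0.01]
wrist_force: [-0.8, -0.1, -1.1]
gripper_width: 0.21
```

Emit:
{"method": "servo_tool", "body": {
  "commands": [
    [0, 0.3, -0.6, 0, 0, 0, 1],
    [0, 0.6, -1, 0, 0, 0, 1],
    [0, 0.6, -1, 0, 0, 0, 1]
  ]
}}

```text
time: 31.72
tool_pos: [495.7, 368.5, 193.8]
tool_rot: [2.223, 2.218, 0.014]
wrist_force: [-0.8, 0.2, -0.2]
gripper_width: 0.214
```

Run:
```python
from h import *
s,R=state()
f=bot.grab_frame("wrist"); cv2.imwrite("pics/w5.png",f["pixels"])
W=cloud(f); p=s["tool_pos"]; P,c=near(f,p[0],p[1],50,p[2]-30,p[2]+12,W)
m=(c[:,0].astype(int)-c[:,2]>40); P=P[m]; print(len(P),circ(P)); print(np.percentile(P[:,2],[1,25,50,75,99]))
```

```text
t 31.73 pos [495.7 368.5 193.8] x [0.002 1.    0.005] z [ 0.007  0.005 -1.   ] F [-0.8  0.2 -0.2] w 0.214 q [0.58 0.49 1.38 0.   1.26 0.58]
13475 (array([495.5, 368.3]), 32.3)
[172.6569586  174.26383081 174.824107   185.93893914 202.24261657]
```

View pics/w5.png

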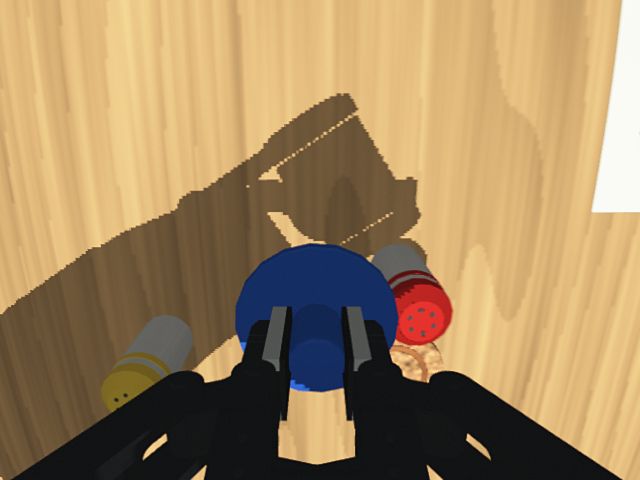

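The lid is held level and centred (flange at z≈174.5, centre within 0.3 mm of the TCP). I'll carry it past the scale so the wrist camera can see the pot before lowering.

Emit:
{"method": "servo_tool", "body": {
  "commands": [
    [-0.5, 0, 0, 0, 0, 0, 1],
    [-1, 0, 0, 0, 0, 0, 1],
    [-1, 0, 0, 0, 0, 0, 1]
  ]
}}

```text
time: 32.15
tool_pos: [493.4, 286.3, 189.6]
tool_rot: [-2.225, -2.217, -0.004]
wrist_force: [-0.2, 0.8, -0.3]
gripper_width: 0.214
```

Emit:
{"method": "servo_tool", "body": {
  "commands": [
    [-0.6, 0, 0, 0, 0, 0, 1],
    [-1, 0, 0, 0, 0, 0, 1],
    [-1, 0, 0, 0, 0, 0, 1]
  ]
}}

```text
time: 32.52
tool_pos: [492.5, 205.3, 188.1]
tool_rot: [-2.226, -2.215, -0.001]
wrist_force: [-0.1, 0.6, -1.1]
gripper_width: 0.213
```

Emit:
{"method": "servo_tool", "body": {
  "commands": [
    [-0.6, 0, 0, 0, 0, 0, 1],
    [-1, 0, 0, 0, 0, 0, 1],
    [-1, 0, 0, 0, 0, 0, 1]
  ]
}}

```text
time: 32.9
tool_pos: [491.8, 124.9, 187.0]
tool_rot: [-2.227, -2.213, 0.001]
wrist_force: [0.5, 1.5, -1.1]
gripper_width: 0.215
```

Emit:
{"method": "servo_tool", "body": {
  "commands": [
    [-0.6, 0, 0, 0, 0, 0, 1],
    [-1, 0, 0, 0, 0, 0, 1],
    [-1, 0, 0, 0, 0, 0, 1]
  ]
}}

```text
time: 33.28
tool_pos: [491.3, 44.8, 186.3]
tool_rot: [-2.228, -2.211, 0.002]
wrist_force: [0.5, 0.2, -0.4]
gripper_width: 0.212
```

Emit:
{"method": "servo_tool", "body": {
  "commands": [
    [-0.6, 0, 0, 0, 0, 0, 1],
    [-1, 0.1, 0, 0, 0, 0, 1],
    [-1, 0.1, 0, 0, 0, 0, 1]
  ]
}}

```text
time: 33.65
tool_pos: [499.2, -35.1, 185.6]
tool_rot: [-2.228, -2.21, 0.002]
wrist_force: [0.1, 0.3, -1.7]
gripper_width: 0.214
```

Emit:
{"method": "servo_tool", "body": {
  "commands": [
    [-0.6, 0.1, 0, 0, 0, 0, 1],
    [-1, 0.2, 0, 0, 0, 0, 1],
    [-1, 0.2, 0, 0, 0, 0, 1]
  ]
}}

```text
time: 34.02
tool_pos: [515.1, -114.8, 184.8]
tool_rot: [-2.228, -2.208, 0.003]
wrist_force: [-0.2, 0.8, -0.2]
gripper_width: 0.219
```

Emit:
{"method": "servo_tool", "body": {
  "commands": [
    [-0.6, 0.2, 0, 0, 0, 0, 1],
    [-1, 0.3, 0, 0, 0, 0, 1],
    [-1, 0.3, 0, 0, 0, 0, 1]
  ]
}}

```text
time: 34.4
tool_pos: [538.9, -194.4, 183.8]
tool_rot: [-2.228, -2.207, 0.003]
wrist_force: [0.4, 0.4, 0.4]
gripper_width: 0.215
```

Emit:
{"method": "servo_tool", "body": {
  "commands": [
    [-0.6, 0.2, 0, 0, 0, 0, 1],
    [-1, 0.25, 0, 0, 0, 0, 1],
    [-1, 0.25, 0, 0, 0, 0, 1],
    [-1, 0.25, 0, 0, 0, 0, 1]
  ]
}}

```text
time: 34.9
tool_pos: [558.5, -272.5, 183.3]
tool_rot: [-2.226, -2.208, 0.002]
wrist_force: [0.1, 0.7, -0.8]
gripper_width: 0.21
```

Run:
```python
from h import *
s,R=state()
f=bot.grab_frame("wrist"); W=cloud(f)
P,c=near(f,562,-211,60,70,95,W); print("pot",len(P),circ(P) if len(P)>4 else 0,np.median(P[:,2]))
P,c=near(f,664,-209,50,65,100,W); print("white",len(P),circ(P) if len(P)>4 else 0)
p=s["tool_pos"]; P,c=near(f,p[0],p[1],50,p[2]-30,p[2]+12,W)
m=(c[:,0].astype(int)-c[:,2]>40); P=P[m]; print("lid",len(P),circ(P))
cv2.imwrite("pics/w6.png",f["pixels"])
```

```text
t 34.9 pos [ 558.5 -272.5  183.3] x [0.008 1.    0.003] z [-0.005  0.003 -1.   ] F [ 0.1  0.7 -0.8] w 0.21 q [-0.51  0.51  1.37  0.    1.26 -0.51]
pot 2401 (array([ 561.9, -212.2]), 30.0) 78.91661545352231
white 5875 (array([ 660.6, -208.3]), 22.7)
lid 13361 (array([ 558.4, -272.6]), 31.9)
```

View pics/w6.png

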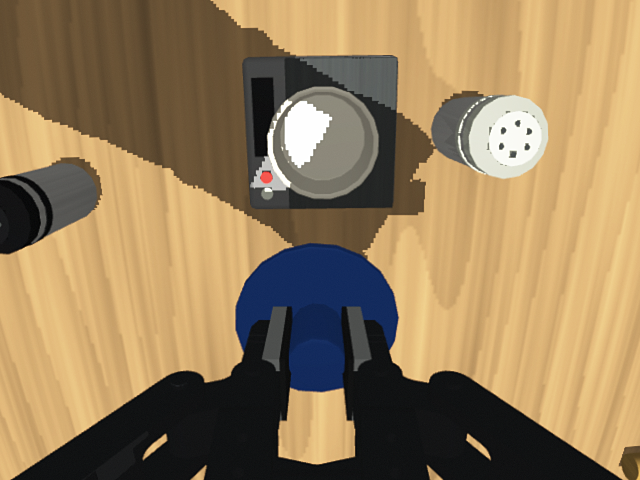

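Wrist view: pot at (325,142) on the scale, white behind it at (505,135), lid level in the jaws. Aligning over (562,-212).

Emit:
{"method": "servo_tool", "body": {
  "commands": [
    [0.4, 0.03, 0.2, 0, 0, 0, 1],
    [0.757, 0.04, 0.4, 0.001, 0.001, -0.002, 1],
    [0.757, 0.04, 0.6, 0.001, 0.001, -0.002, 1],
    [0.757, 0.04, 0.6, 0.001, 0.001, -0.002, 1],
    [0.757, 0.04, 0.6, 0.001, 0.001, -0.002, 1]
  ]
}}

```text
time: 35.58
tool_pos: [562.1, -212.3, 136.3]
tool_rot: [-2.217, -2.213, 0.002]
wrist_force: [-0.4, 0.5, -0.4]
gripper_width: 0.214
```

Run:
```python
from h import *
s,R=state()
print("to target, tool mm", R.T@(np.array([562,-212,104.])-s["tool_pos"]))
```

```text
t 35.58 pos [ 562.1 -212.3  136.3] x [0.002 1.    0.006] z [-0.008  0.006 -1.   ] F [-0.4  0.5 -0.4] w 0.214 q [-0.42  0.52  1.48  0.    1.15 -0.42]
to target, tool mm [ 0.15418083  0.13686487 32.33169855]
```

Emit:
{"method": "servo_tool", "body": {
  "commands": [
    [0, 0, 0.15, 0, 0, 0, 1],
    [0, 0, 0.25, 0, 0, 0, 1],
    [0, 0, 0.32, 0, 0, 0, 1],
    [0, 0, 0.36, 0, 0, 0, 1],
    [0, 0, 0.385, 0, 0, 0, 1],
    [0, 0, 0.395, 0, 0, 0, 1],
    [0, 0, 0.4, 0, 0, 0, 1]
  ]
}}

```text
time: 36.45
tool_pos: [561.9, -212.2, 104.5]
tool_rot: [-2.217, -2.213, 0.002]
wrist_force: [-0.5, -0.1, -1.6]
gripper_width: 0.211
```

Run:
```python
from h import *
s,R=state()
f=bot.grab_frame("wrist"); W=cloud(f)
p=s["tool_pos"]; P,c=near(f,p[0],p[1],50,p[2]-30,p[2]+12,W)
m=(c[:,0].astype(int)-c[:,2]>40); P=P[m]; print("lid",len(P),circ(P),np.median(P[:,2]))
```

```text
t 36.45 pos [ 561.9 -212.2  104.5] x [0.002 1.    0.006] z [-0.007  0.006 -1.   ] F [-0.5 -0.1 -1.6] w 0.211 q [-0.42  0.56  1.5   0.    1.09 -0.42]
lid 13580 (array([ 561.8, -212.3]), 32.0) 85.508482749357
```

Emit:
{"method": "servo_tool", "body": {
  "commands": [
    [0, 0, 0.01, 0, 0, 0, 1],
    [0, 0, 0.015, 0, 0, 0, 1],
    [0, 0, 0.018, 0, 0, 0, 1]
  ]
}}

```text
time: 36.88
tool_pos: [562.2, -212.3, 103.6]
tool_rot: [-2.217, -2.214, 0.001]
wrist_force: [-1.3, 1.4, 6.6]
gripper_width: 0.212
```

Emit:
{"method": "servo_tool", "body": {
  "commands": [
    [0, 0, 0, 0, 0, 0, -0.3],
    [0, 0, 0, 0, 0, 0, -0.3],
    [0, 0, 0, 0, 0, 0, -0.3],
    [0, 0, 0, 0, 0, 0, -0.3],
    [0, 0, -0.3, 0, 0, 0, -0.3],
    [0, 0, -0.8, 0, 0, 0, -0.3],
    [0, 0, -0.9, 0, 0, 0, -0.3]
  ]
}}

```text
time: 37.75
tool_pos: [563.5, -213.0, 178.3]
tool_rot: [-2.22, -2.217, -0.001]
wrist_force: [0.1, 0.2, -1.0]
gripper_width: 0.648
```

Emit:
{"method": "servo_tool", "body": {
  "commands": [
    [-0.2, -0.5, -0.3, 0, 0, 0, -1],
    [-0.2, -0.8, -0.3, 0, 0, 0, -1],
    [-0.2, -0.8, -0.3, 0, 0, 0, -1]
  ]
}}

```text
time: 38.12
tool_pos: [498.5, -229.1, 202.3]
tool_rot: [-2.221, -2.215, -0.001]
wrist_force: [-0.2, -0.8, 0.2]
gripper_width: 1.0
```

Emit:
{"method": "servo_tool", "body": {
  "commands": [
    [-0.15, -0.5, 0, 0, 0, 0, -1],
    [-0.15, -0.8, 0, 0, 0, 0, -1],
    [-0.15, -0.8, 0, 0, 0, 0, -1]
  ]
}}

```text
time: 38.5
tool_pos: [434.1, -241.0, 202.1]
tool_rot: [-2.222, -2.214, -0.001]
wrist_force: [0.5, 0.1, -0.2]
gripper_width: 0.999
```

Emit:
{"method": "servo_tool", "body": {
  "commands": [
    [-0.15, -0.5, 0, 0, 0, 0, -1],
    [-0.15, -0.79, 0, 0, 0, 0, -1],
    [-0.15, -0.79, 0, 0, 0, 0, -1],
    [-0.15, -0.79, 0, 0, 0, 0, -1]
  ]
}}

```text
time: 39.0
tool_pos: [371.9, -252.9, 202.2]
tool_rot: [-2.221, -2.215, -0.001]
wrist_force: [-0.3, -0.1, 0.3]
gripper_width: 1.0
```

Run:
```python
from h import *
s,R=state()
f=bot.grab_frame("wrist"); W=cloud(f)
P,c=near(f,371,-249.5,50,65,100,W); print("black",len(P),circ(P) if len(P)>4 else 0); b=np.array([*circ(P)[0],57.])
print("to target, tool mm", R.T@(b-s["tool_pos"]))
f=bot.grab_frame("top"); W=cloud(f)
for a,b in((80,92),(98,120)):
    P,c=near(f,562,-212,50,a,b,W); print("lid",len(P),circ(P) if len(P)>4 else 0,np.median(P[:,2]))
hsv=cv2.cvtColor(f["pixels"],cv2.COLOR_BGR2HSV)
print(hsv[284,317])
m=(np.hypot(W[...,0]-432,W[...,1]+3)<90)&(abs(hsv[...,0].astype(int)-hsv[290,317,0])<12)&(hsv[...,1]>80)
P=W[m]; print("board",len(P),cv2.minAreaRect(P[:,:2].astype(np.float32)),np.median(P[:,2]))
```

```text
t 39.0 pos [ 371.9 -252.9  202.2] x [0.003 1.    0.004] z [-0.003  0.004 -1.   ] F [-0.3 -0.1  0.3] w 1.0 q [-0.68  0.12  1.84  0.    1.18 -0.68]
black 4212 (array([ 370. , -250.2]), 22.4)
to target, tool mm [  2.07317769  -1.43370707 145.25854448]
lid 503 (array([ 563.3, -212. ]), 31.8) 85.63855871717587
lid 67 (array([ 562.9, -211.6]), 9.8) 112.02558846795084
[ 68 109 140]
board 1553 ((436.0587158203125, 0.36463165283203125), (94.0850601196289, 95.87593078613281), 89.6912612915039) 12.639834306873967
```

The lid is seated: flange top z=85.6 (nominal 85), centred at (563,-212). Now the black shaker.

Emit:
{"method": "servo_tool", "body": {
  "commands": [
    [0.03, -0.02, 0.5, 0, 0, 0, -1],
    [0.03, -0.02, 1, 0, 0, 0, -1],
    [0.03, -0.02, 1, 0, 0, 0, -1]
  ]
}}

```text
time: 39.48
tool_pos: [369.4, -249.1, 120.3]
tool_rot: [-2.217, -2.212, -0.0]
wrist_force: [0.4, 0.2, 0.0]
gripper_width: 0.995
```

Emit:
{"method": "servo_tool", "body": {
  "commands": [
    [0, 0, 0.5, 0, 0, 0, -1],
    [0, 0, 0.8, 0, 0, 0, -1],
    [0, 0, 0.8, 0, 0, 0, -1],
    [0, 0, 0.8, 0, 0, 0, 1],
    [0, 0, 0.8, 0, 0, 0, 1],
    [0, 0, 0.8, 0, 0, 0, 1],
    [0, 0, 0.8, 0, 0, 0, 1],
    [0, 0, 0.8, 0, 0, 0, 1],
    [0, 0, 0.8, 0, 0, 0, 1]
  ]
}}

```text
time: 40.6
tool_pos: [369.5, -249.1, 57.6]
tool_rot: [-2.218, -2.213, -0.0]
wrist_force: [-1.7, 0.7, 10.1]
gripper_width: 0.504
```

Emit:
{"method": "servo_tool", "body": {
  "commands": [
    [0, 0, -0.4, 0, 0, 0, 1],
    [0, 0, -1, 0, 0, 0, 1],
    [0, 0, -1, 0, 0, 0, 1]
  ]
}}

```text
time: 40.98
tool_pos: [371.1, -250.5, 140.9]
tool_rot: [-2.222, -2.218, -0.002]
wrist_force: [-0.2, 0.5, -2.4]
gripper_width: 0.506
```

Emit:
{"method": "servo_tool", "body": {
  "commands": [
    [0.5, 0.2, 0, 0, 0, 0, 1],
    [1, 0.4, 0, 0, 0, 0, 1],
    [1, 0.4, 0, 0, 0, 0, 1]
  ]
}}

```text
time: 41.35
tool_pos: [403.6, -168.6, 140.6]
tool_rot: [-2.219, -2.22, -0.001]
wrist_force: [-0.6, -0.8, -1.1]
gripper_width: 0.503
```

Emit:
{"method": "servo_tool", "body": {
  "commands": [
    [0.5, 0.2, 0, 0, 0, 0, 1],
    [0.8, 0.37, 0, 0, 0, 0, 1],
    [0.8, 0.37, 0, 0, 0, 0, 1],
    [0.8, 0.37, 0, 0, 0, 0, 1]
  ]
}}

```text
time: 41.85
tool_pos: [432.7, -105.2, 140.3]
tool_rot: [-2.218, -2.22, -0.001]
wrist_force: [0.6, -0.5, -1.6]
gripper_width: 0.502
```

Run:
```python
from h import *
s,R=state()
f=bot.grab_frame("wrist"); W=cloud(f); cv2.imwrite("pics/w7.png",f["pixels"])
hsv=cv2.cvtColor(f["pixels"],cv2.COLOR_BGR2HSV).astype(int)
m=(np.hypot(W[...,0]-434,W[...,1]+2)<90)&(abs(hsv[...,0]-68)<15)&(hsv[...,1]>80)
P=W[m]; print("board",len(P),cv2.minAreaRect(P[:,:2].astype(np.float32)),np.median(P[:,2]))
P,_=near(f,434,-2,90,8,18,W); print("board by height",len(P),cv2.minAreaRect(P[:,:2].astype(np.float32)))
```

```text
t 41.85 pos [ 432.7 -105.2  140.3] x [-0.001  1.     0.003] z [-0.002  0.003 -1.   ] F [ 0.6 -0.5 -1.6] w 0.502 q [-0.32  0.2   1.92  0.    1.03 -0.32]
board 24599 ((435.0267333984375, -8.722156524658203), (100.08439636230469, 81.64795684814453), 0.10021816939115524) 11.277816441556702
board by height 25932 ((435.05242919921875, -9.073036193847656), (100.31243133544922, 82.34981536865234), 0.10021816939115524)
```

View pics/w7.png

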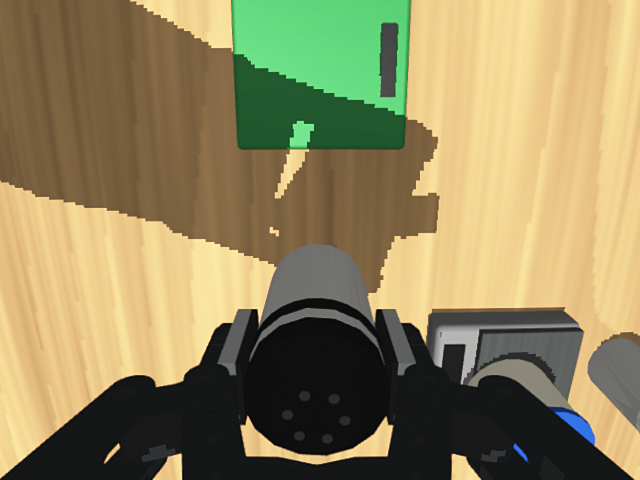

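The wrist view shows the board's right edge at y≈-50 and its centre at x≈435, so the black target is (435,-102). Lowering there.

Emit:
{"method": "servo_tool", "body": {
  "commands": [
    [0.05, 0.03, 0.4, 0, 0, 0, 1],
    [0.05, 0.03, 0.75, 0, 0, 0, 1],
    [0.05, 0.03, 0.9, 0, 0, 0, 1],
    [0.05, 0.03, 0.98, 0, 0, 0, 1],
    [0.05, 0.03, 1, 0, 0, 0, 1]
  ]
}}

```text
time: 42.52
tool_pos: [435.1, -101.5, 60.8]
tool_rot: [-2.22, -2.219, -0.001]
wrist_force: [0.4, 0.2, -1.4]
gripper_width: 0.506
```

Run:
```python
from h import *
s,R=state()
```

```text
t 42.52 pos [ 435.1 -101.5   60.8] x [0.    1.    0.002] z [-0.001  0.002 -1.   ] F [ 0.4  0.2 -1.4] w 0.506 q [-0.31  0.34  1.97  0.    0.84 -0.31]
```

Emit:
{"method": "servo_tool", "body": {
  "commands": [
    [0, 0, 0.02, 0, 0, 0, 1],
    [0, 0, 0.035, 0, 0, 0, 1],
    [0, 0, 0.045, 0, 0, 0, 1],
    [0, 0, 0.045, 0, 0, 0, 1]
  ]
}}

```text
time: 43.02
tool_pos: [435.4, -101.5, 57.6]
tool_rot: [-2.22, -2.22, -0.002]
wrist_force: [-0.3, -0.6, 4.2]
gripper_width: 0.506
```

Emit:
{"method": "servo_tool", "body": {
  "commands": [
    [0, 0, 0, 0, 0, 0, -1],
    [0, 0, 0, 0, 0, 0, -1],
    [0, 0, 0, 0, 0, 0, -1],
    [0, 0, 0, 0, 0, 0, -1],
    [0, 0, -0.3, 0, 0, 0, -1],
    [0, 0, -1, 0, 0, 0, -1],
    [0, 0, -1, 0, 0, 0, -1]
  ]
}}

```text
time: 43.9
tool_pos: [437.0, -102.2, 141.0]
tool_rot: [2.219, 2.219, 0.006]
wrist_force: [-0.4, -0.4, -1.1]
gripper_width: 1.001
```

Emit:
{"method": "servo_tool", "body": {
  "commands": [
    [0, 0, -0.5, 0, 0, 0, -1],
    [-0.7, -0.6, -1, 0, 0, 0, -1],
    [-0.7, -0.6, -1, 0, 0, 0, -1]
  ]
}}

```text
time: 44.28
tool_pos: [387.6, -159.4, 221.7]
tool_rot: [2.219, 2.217, 0.006]
wrist_force: [0.3, -0.3, -0.5]
gripper_width: 1.001
```

Emit:
{"method": "servo_tool", "body": {
  "commands": [
    [-0.5, -0.3, 0, 0, 0, 0, -1],
    [-1, -0.6, 0, 0, 0, 0, -1],
    [-1, -0.6, 0, 0, 0, 0, -1],
    [-1, -0.6, 0, 0, 0, 0, -1]
  ]
}}

```text
time: 44.78
tool_pos: [339.5, -239.0, 220.9]
tool_rot: [2.22, 2.217, 0.007]
wrist_force: [-0.4, -0.1, 0.6]
gripper_width: 0.998
```

Run:
```python
from h import *
s,R=state()
G=dict(scale=(561,-210,75,15,35),black=(435,-102,40,70,100),white=(662,-208,40,70,100),red=(562,323,40,70,100),yellow=(370,259,40,70,100),oil=(738,30,45,60,160),lid=(562,-212,45,80,92),knob=(562,-212,45,98,120))
for c in ["top","scene"]:
    f=bot.grab_frame(c); W=cloud(f); cv2.imwrite(f"pics/{c}9.png",f["pixels"])
    for n,(x,y,r,a,b) in G.items():
        P,_=near(f,x,y,r,a,b,W); print(c,n,len(P),circ(P) if len(P)>4 else "", np.median(P[:,2]).round(1) if len(P) else "")
```

```text
t 44.77 pos [ 339.5 -239.   220.9] x [0.001 1.    0.   ] z [ 0.006  0.    -1.   ] F [-0.4 -0.1  0.6] w 0.998 q [-0.7   0.02  1.91  0.    1.21 -0.7 ]
top scale 1037 (array([ 561.7, -209.8]), 68.7) 27.4
top black 295 (array([ 436.8, -102.8]), 22.3) 88.1
top white 293 (array([ 661.9, -207.7]), 22.6) 88.2
top red 298 (array([561.7, 322.1]), 22.1) 88.6
top yellow 306 (array([370.4, 259.3]), 22.4) 87.9
top oil 498 (array([736.2,  32. ]), 28.8) 99.5
top lid 513 (array([ 563.3, -212.2]), 31.8) 85.5
top knob 65 (array([ 562.9, -211.4]), 9.6) 112.3
scene scale 620 (array([ 561.6, -207.1]), 65.2) 28.1
scene black 186 (array([ 437. , -102.9]), 22.5) 85.6
scene white 225 (array([ 660.8, -207.4]), 22.3) 85.9
scene red 282 (array([560.3, 322.2]), 23.9) 87.1
scene yellow 217 (array([369.6, 259. ]), 22.9) 86.9
scene oil 620 (array([737. ,  33.2]), 28.6) 96.6
scene lid 278 (array([ 561.6, -211.8]), 33.6) 84.5
scene knob 54 (array([ 562.9, -212.9]), 13.8) 109.9
```

View pics/scene9.png

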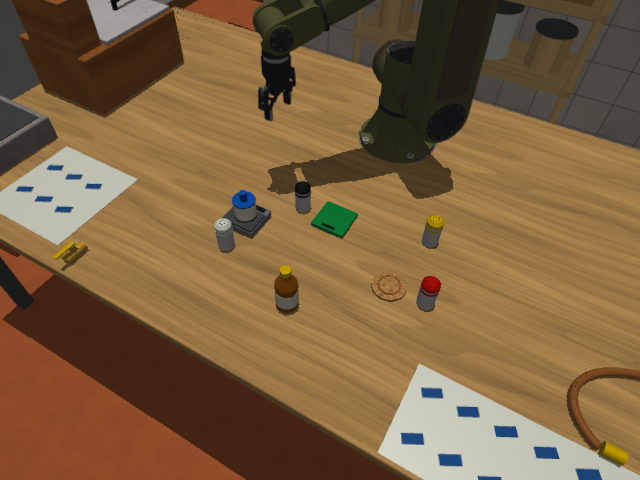

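View pics/top9.png

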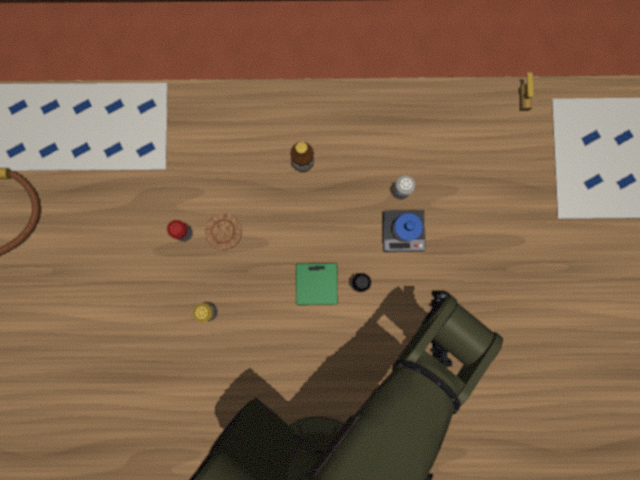

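Both views show the wanted layout. The lidded pot is on the scale at (408,228) in the top view, white behind it at (404,186), black right of the board at (361,282) and red left of the trivet at (177,230). All are upright, and the gripper is clear. Handing in.

```bash
python3 -c "
from workcell import bot
print(bot.job_done())"
```

```text
the job is handed in; nothing more can be done
None
```

The fry station is set up and handed in at about 45 s of robot time. Everything is released and the gripper is clear. No verdict came back, so these are my own last camera checks:

| Item | Measured | Target |
|---|---|---|
| Pot and lid from scale centre | about 2–3 mm off (562–563, -212 against 561.6, -210) | within 15 mm |
| Lid flange top height | z about 85 mm, so seated level | 85 mm |
| White shaker, behind scale | about 100 mm from centre, 2 mm off the centre line | 102 mm, within 16 mm |
| Black shaker, right of board | about 102–103 mm from centre, 2 mm off the centre line | 102 mm, within 16 mm |
| Red shaker, left of trivet | about 95 mm from centre, 2 mm off the centre line | 97 mm, within 16 mm |

- **Bystanders:** the yellow-capped shaker and the oil bottle read within about 2 mm of where they started, which is measurement noise.
- **Disagreements:** the cameras differed by up to about 3 mm on positions. The early top-view estimates of the board's centre were up to 5 mm off each other, so I used the wrist camera's edge measurement for black. No check failed.

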